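# Lock the drying canister's squeeze-tab cap

## Robot

A 6-joint arm with a two-finger parallel gripper is mounted at the origin on the work surface. World frame = base frame: x ahead of the robot, y to its left, z up, the work surface at z = 0. Lengths are in m, angles in rad, forces in N, time in s.
With the tool pointing down it reaches from about 0.2 to 0.875 m from the base axis. Payload 3.4 kg.
Tool frame: the origin (TCP) lies between the finger pads; the fingertips stand 8 mm ahead of it and the grasp point (between the pads) lies 11 mm behind it (r.tcp_to_tips is the distance from the TCP to the fingertips, in m); z points along the fingers, y is the line along which they close (so a half turn about z gives the same grasp; the last joint's range is limited). The gripper opens to 94 mm and grips with 3 to 60 N. Pads are 16 mm wide; open, the fingers measure 119 mm over their backs; the gripper's body (75 mm by 177 mm) begins 78 mm behind the grasp point.
Start: joints at [-1.233, 0.276, 1.505, -0, 1.361, -0.121], TCP at [0.255, -0.516, 0.186] pointing down, gripper open.
Joint ranges: [-2.89, 2.89], [-0.75, 2.08], [0.22, 2.7], [-1.18, 4.32], [0.11, 2.71], [-2.7, 2.7]. Speed limits (rad/s): [2.57, 2.57, 3.14, 3.14, 3.14, 3.14].

## Interface

Orientations are given as a unit quaternion [x, y, z, w].
In Python, from bench import r gives the robot as it stands.
- The arm moves only by the shell command python3 -m handwheel 'ROWS' [OPENING] [FORCE]. ROWS is JSON, one flat list of numbers, 6 for each row, row after row: the shift along the tool's x, y, z in m, then the turn, a rotation vector about the tool's x, y, z in degrees. A call has 1 to 20 rows; each row is the pose to reach, as a shift and turn from the pose commanded when the call began, along the tool's axes at that moment; what a row does not reach only later rows make up. A row lasts 1/12 s, in which the tool goes at most 41.7 mm and 7.16 degrees, less where a joint would pass 70% of its speed; a pose out of reach is approached as far as the arm can. A call with a gripper value outside its range is refused whole. OPENING is the closure in counts, from 0 (fully open) to 255 (shut), set as the call begins (- or left out, the last holds). The fingers move at their own pace and stop on an object; FORCE is the grip in N (left out, the last holds). Time passes only in rows, so rows that repeat a pose let the fingers close. It gives the time, the measured TCP pose, the force, the opening and the grip force at its end, in the units of the state.
- r.sense(): the state, without advancing time (a new reading comes with each control period).
- r.get_image(name): name is "scene" or "top"; returns (picture, depth): 480x640x3 uint8, red, green, blue; 480x640 float32, m along the optical axis (not along the pixel's ray), 0 where there is no reading.
- r.camera_params(name): a dict with "camera_matrix" (3x3 intrinsics, pixels), "k1" (the pictures are not rectified: a ray, as slopes to the right and down, at radius r is drawn at 1 + k1 r^2 times it, then the intrinsics apply), "view" (4x4, takes a point from world to camera coordinates). Camera axes: x right, y up, looking along -z (the intrinsics and any distortion apply to the point x, -y, -z); pixel columns grow to the right and rows downward; lengths in m; the calibration is good to about 2 mm. A picture is of the moment at which its call begins. camera_params takes no time and is no camera call.
- r.hand_in(): hands the job in; it is judged then, once.
The state is a dict: "time_s": time; "joints": joint angles; "qvel": joint speeds; "joint_efforts": joint torques, N m; "position": TCP position; "ee_rot": TCP orientation; "ft_force": force on the tool from outside, world axes, zero at the start; "wrist_torque": the same for the moment, N m; "gripper_width": finger opening in m; "finger_force": force on a finger pad.
Only numpy, scipy, OpenCV 4.12 (cv2) and the standard library are available. Lean on these libraries where they do the work, as an engineer would, in place of code of your own. Each camera call takes 0.05 s, during which the arm holds its last target. There are 200 camera calls.

## Task

Two specimen drying canisters stand on the microscope bench. Lock the one with the green cap: pinch its two upright tabs together and, keeping them pinched, turn the cap clockwise (seen from above) until its white pointer has gone from the white mark to the green mark, then let go so that the tabs spring out and latch. Leave the orange canister's cap unturned.

Things in the scene. Friction and masses are not known exactly. Their poses are not given: they have to be found in the camera images.
- green_cap_grip (a point): On the green cap's vertical turning axis, at pinching height, 108 mm above the bench. Turns with the cap: y runs through the two tabs (at +y and -y), z up, -x along the white pointer. The cap sits on a fixed cream drum with green band, 110 mm across, its dark deck 70 mm above the bench. Steel ridges on the deck reach 76 mm above the bench, 37 mm from the axis: keep fingertips above 80 mm.
- green_cap (a joint): Turn of the green cap, rad, growing clockwise seen from above. Starts at 0 to 0.18 (white mark). A tooth under each tab meets a ridge: no turning past 0.23 unless both tabs are held in by 4 mm or more. Green mark at 1.235, end stop at 1.42; from 1.05 to 1.42 the released tabs spring out and latch. Friction 0.04 N m; stays where left.
- green_tab (a joint): Inward travel, m, of the pale green upright tab at +y: 0 sprung out, 0.011 fully in. Spring: 2 N to start, 6 N fully in; a 15 to 25 N pinch holds it in. The tab at -y mirrors it and moves on its own. Tabs: 24 mm wide, 6 mm thick, tops 122 mm above the bench; outer faces 66 mm apart at rest, 44 mm fully in. The hub between is 29 mm across, top 112 mm above the bench.
- orange_cap (a joint): Turn, rad, of the other canister's cap: same shape and sizes but orange, with an orange band. Starts at 0 to 0.18 and is to stay there, unlocked. The canisters' axes are at least 220 mm apart, side by side, either colour on the left.
There are look-alikes about, which are no part of the job. What is shaped like the part that bears green_cap_grip but turquoise is not meant. What is shaped like the part that bears orange_cap but red is not meant.

How it is judged:
By the outcome, as a careful person would: the job done as asked, in the order asked, and still so for the second after the job is handed in, with the robot touching nothing.
It also fails if it takes over 32 s, if anything falls off the work surface, if the arm or the gripper's body presses on something with over 40 N, if the wrist force passes 120 N, or if a joint passes its speed limit or range.

## Working session

There is one attempt and no reset: what is moved stays moved. The work goes in short steps, Python scripts to look and compute and a shell command to move; the robot and the scene stay as the last step left them, time stands still between calls to the robot, and variables do not carry over. Pictures are saved under pics/ and viewed, at most 10 in all, crops included, and the job is handed in when it is done.

```bash
mkdir -p pics; python3 - <<'E'
from bench import r
import cv2,numpy as np
for n in ("scene","top"):
    im,d=r.get_image(n); cv2.imwrite(f"pics/{n}0.png",im[:,:,::-1]); np.save(f"pics/{n}0.npy",d)
    p=r.camera_params(n); print(n,p)
s=r.sense(); print(s)
E
```

```text
scene {'camera_matrix': array([[614.53272015,   0.        , 314.98874987],
       [  0.        , 614.53272015, 241.18083839],
       [  0.        ,   0.        ,   1.        ]]), 'k1': 0.011937009569886008, 'view': array([[ 5.20019243e-01,  8.54153885e-01,  1.06186779e-03,
        -2.60479798e-01],
       [-7.34111156e-01,  4.46299565e-01,  5.11759229e-01,
         2.95789297e-01],
       [ 4.36647222e-01, -2.66904176e-01,  8.59128258e-01,
        -1.75623786e+00],
       [ 0.00000000e+00,  0.00000000e+00,  0.00000000e+00,
         1.00000000e+00]])}
top {'camera_matrix': array([[483.06334823,   0.        , 316.07076012],
       [  0.        , 483.06334823, 238.43530035],
       [  0.        ,   0.        ,   1.        ]]), 'k1': -0.010119221661902907, 'view': array([[ 0.00638829, -0.99987705,  0.01432036,  0.01547203],
       [ 0.99662231,  0.00753868,  0.08177492, -0.44693829],
       [-0.08187282,  0.01374959,  0.99654794, -1.44591546],
       [ 0.        ,  0.        ,  0.        ,  1.        ]])}
{'time_s': 0.1, 'joints': array([-1.23299679e+00,  2.76534983e-01,  1.50592667e+00, -3.10508295e-05,
        1.36065428e+00, -1.20969197e-01]), 'qvel': array([ 0.0001076 , -0.00269026, -0.00408984, -0.00057713,  0.00032303,
        0.00105326]), 'joint_efforts': array([ 2.12211562e-03, -4.05456340e+01, -2.37780279e+01,  7.03388010e-02,
        2.99158541e-02, -5.28231999e-05]), 'position': array([ 0.25447408, -0.51508499,  0.18502122]), 'ee_rot': array([ 9.73805539e-01,  2.27381160e-01, -9.75038629e-05, -7.55524909e-04]), 'ft_force': array([-0.42875573,  0.50923645,  0.33517606]), 'wrist_torque': array([ 0.03868816,  0.03264739, -0.01710982]), 'finger_force': 0.0, 'gripper_width': 0.09402549489942018}
```

View pics/top0.png

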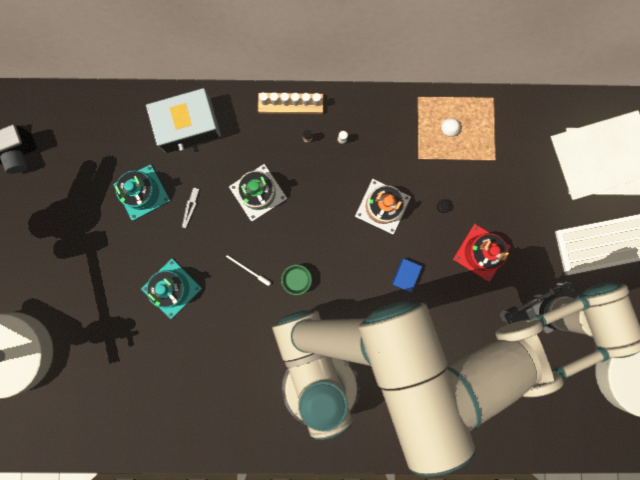

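View pics/scene0.png

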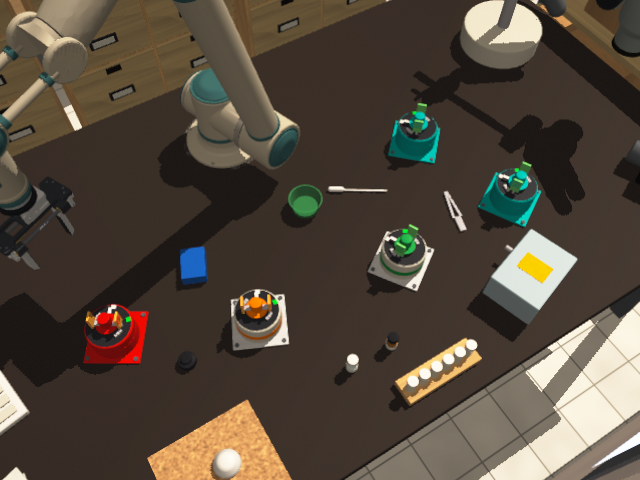

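The top view shows the green canister near (257,188) and the orange one near (385,203), with turquoise and red look-alikes elsewhere. In the scene view green is near (405,243). Next I'll enlarge the green cap in both views.

```bash
cat > h.py <<'E'
import numpy as np,cv2
from bench import r
def ray(n,uv,z):
    p=r.camera_params(n);K=p["camera_matrix"];V=p["view"]
    q=cv2.undistortPoints(np.array(uv,float).reshape(-1,1,2),K,np.array([p["k1"],0,0,0])).reshape(-1,2)
    d=np.c_[q[:,0],-q[:,1],-np.ones(len(q))]@V[:3,:3]
    c=-V[:3,:3].T@V[:3,3]
    return c+d*((z-c[2])/d[:,2])[:,None]
def blobs(n,im,box,lo,hi,z,amin=4):
    x0,y0,x1,y1=box
    hsv=cv2.cvtColor(im[y0:y1,x0:x1],cv2.COLOR_RGB2HSV)
    m=cv2.inRange(hsv,np.array(lo),np.array(hi))
    k,_,st,ce=cv2.connectedComponentsWithStats(m)
    for i in range(1,k):
        if st[i,4]>=amin:
            uv=ce[i]+[x0,y0]; print(n,uv.round(1),st[i,4],st[i,:4]+[x0,y0,0,0],ray(n,uv,z)[0].round(4))
E
python3 - <<'E'
from h import *
a=cv2.imread("pics/top0.png");b=cv2.imread("pics/scene0.png")
A=cv2.resize(a[158:223,225:290],(400,400),interpolation=cv2.INTER_CUBIC)
B=cv2.resize(b[210:290,365:445],(400,400),interpolation=cv2.INTER_CUBIC)
cv2.imwrite("pics/crop0.png",np.hstack([A,B]))
for n,im,box in(("top",a,(225,158,290,223)),("scene",b,(365,210,445,290))):
    im=np.ascontiguousarray(im[:,:,::-1])
    print("green hub z.112");blobs(n,im,box,(60,150,60),(80,255,255),.112)
    print("pale z.122");blobs(n,im,box,(40,60,80),(62,255,255),.122)
    print("white z.1");blobs(n,im,box,(0,0,190),(180,50,255),.08)
E
```

```text
green hub z.112
top [246.2 199.8] 5 [245 199   3   3] [0.5481 0.2197 0.112 ]
pale z.122
top [262.8 180.5] 39 [260 176   7  10] [0.6022 0.1724 0.122 ]
top [244.4 189.5] 43 [241 185  11  11] [0.5759 0.2241 0.122 ]
top [245.7 199.9] 24 [243 198   6   5] [0.5462 0.2199 0.122 ]
top [258.7 207.7] 13 [253 207  12   2] [0.5242 0.1827 0.122 ]
white z.1
top [262. 169.] 55 [255 165  14   8] [0.6448 0.1793 0.08  ]
top [246.6 203.3] 344 [230 180  41  41] [0.543  0.2226 0.08  ]
top [260.7 200. ] 33 [257 195   8  11] [0.5529 0.1817 0.08  ]
green hub z.112
scene [406.3 241.9] 263 [394 229  22  26] [0.5998 0.1918 0.112 ]
scene [398.5 270.8] 68 [382 261  37  14] [0.6535 0.1313 0.112 ]
pale z.122
scene [411.6 230.4] 126 [402 224  17  15] [0.5847 0.2163 0.122 ]
scene [399.8 249. ] 114 [394 242  12  15] [0.6117 0.1631 0.122 ]
scene [419.2 266.7] 11 [415 263   8   8] [0.673  0.1736 0.122 ]
scene [391.  268.6] 5 [389 267   5   4] [0.6436 0.1159 0.122 ]
scene [401.  274.7] 17 [393 273  17   3] [0.6682 0.1262 0.122 ]
scene [400.5 272. ] 4 [399 272   4   1] [0.662  0.1293 0.122 ]
white z.1
scene [388.7 237.1] 52 [384 232  13   9] [0.5531 0.1777 0.08  ]
scene [416.5 241. ] 12 [415 239   4   5] [0.5972 0.2289 0.08  ]
scene [379.2 248.6] 25 [376 243   7  11] [0.568  0.1396 0.08  ]
scene [420.7 270.6] 283 [406 247  28  43] [0.6681 0.1892 0.08  ]
scene [391.  249.2] 4 [390 249   3   2] [0.5841 0.1629 0.08  ]
```

View pics/crop0.png

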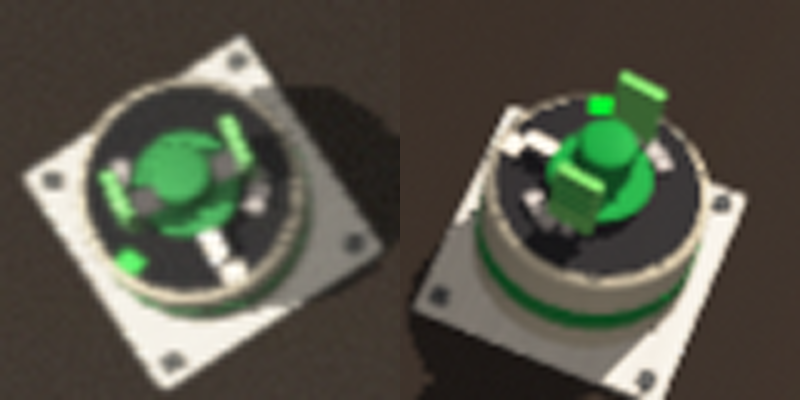

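The crops show the green hub with its two pale tabs. In the top view the tabs are at (243.5,189.6) and (263,180.6), the pointer runs lower-right to the white mark, and the green mark is at about (246,200). From green mark to white mark is counterclockwise, so the layout matches the task.

```bash
python3 - <<'E'
from h import *
T=ray("top",[[243.5,189.6],[262.9,180.7]],.122); S=ray("scene",[[413.2,226.8],[401.2,245.4]],.122)
for n,P in(("top",T),("scene",S)):
    d=P[0]-P[1]; print(n,P.round(4).tolist(),P.mean(0).round(4),np.linalg.norm(d).round(4),np.degrees(np.arctan2(d[1],d[0])).round(1))
print("deck c",ray("top",[[255.5,188.2]],.07))
print("wmark,gmark",ray("top",[[262.7,201.7],[245.7,200.1]],.071), "orange",ray("top",[[385,203]],.11))
from scipy.spatial.transform import Rotation as R
s=r.sense(); print(R.from_quat(s["ee_rot"]).as_matrix().round(3))
E
```

```text
top [[0.5756, 0.2266, 0.122], [0.6016, 0.1721, 0.122]] [0.5886 0.1993 0.122 ] 0.0604 115.5
scene [[0.5786, 0.2255, 0.122], [0.6056, 0.1714, 0.122]] [0.5921 0.1984 0.122 ] 0.0604 116.5
deck c [[0.5895952  0.19857844 0.07      ]]
wmark,gmark [[0.54948861 0.1766846  0.071     ]
 [0.55380805 0.22659138 0.071     ]] orange [[ 0.54259764 -0.17692426  0.11      ]]
[[ 0.897  0.443 -0.001]
 [ 0.443 -0.897  0.001]
 [ 0.    -0.002 -1.   ]]
```

```bash
python3 -m handwheel '[0.617,-0.492,-0.08,0,0,-140,0.617,-0.492,-0.08,0,0,-140,0.617,-0.492,-0.08,0,0,-140,0.617,-0.492,-0.08,0,0,-140,0.617,-0.492,-0.08,0,0,-140,0.617,-0.492,-0.08,0,0,-140,0.617,-0.492,-0.08,0,0,-140,0.617,-0.492,-0.08,0,0,-140,0.617,-0.492,-0.08,0,0,-140,0.617,-0.492,-0.08,0,0,-140,0.617,-0.492,-0.08,0,0,-140,0.617,-0.492,-0.08,0,0,-140,0.617,-0.492,-0.08,0,0,-140,0.617,-0.492,-0.08,0,0,-140,0.617,-0.492,-0.08,0,0,-140,0.617,-0.492,-0.08,0,0,-140,0.617,-0.492,-0.08,0,0,-140,0.617,-0.492,-0.08,0,0,-140,0.617,-0.492,-0.08,0,0,-140,0.617,-0.492,-0.08,0,0,-140]' 0 20
python3 -m handwheel '[0,0,0,0,0,-40,0,0,0,0,0,-40,0,0,0,0,0,-40,0,0,0,0,0,-40,0,0,0,0,0,-40,0,0,0,0,0,-40,0,0,0,0,0,-40,0,0,0,0,0,-40]'
python3 - <<'E'
from h import *
from scipy.spatial.transform import Rotation as R
s=r.sense(); M=R.from_quat(s["ee_rot"]).as_matrix(); print(s["joints"].round(3),M.round(3),"err tool",(M.T@(np.array([.590,.199,.097])-s["position"])).round(4),"yaw y",np.degrees(np.arctan2(M[1,1],M[0,1])))
im,_=r.get_image("scene"); cv2.imwrite("pics/s1.png",cv2.resize(im[120:320,280:520,::-1],(720,600),interpolation=cv2.INTER_CUBIC))
E
```

```text
time_s: 1.77
position: [0.5924, 0.2058, 0.2646]
ee_rot: [0.114, 0.993, 0.002, 0.0]
ft_force: [0.1, -0.2, -0.7]
gripper_width: 0.0941
finger_force: 0.0
time_s: 2.43
position: [0.5897, 0.1988, 0.2653]
ee_rot: [-0.226, 0.974, -0.0, -0.0]
ft_force: [-0.3, -0.8, -1.0]
gripper_width: 0.094
finger_force: 0.0
[ 0.213  0.319  1.249 -0.     1.574 -1.814] [[-0.897 -0.441 -0.001]
 [-0.441  0.897 -0.   ]
 [ 0.001  0.    -1.   ]] err tool [-5.000e-04  1.000e-04  1.683e-01] yaw y 116.16953472907264
```

View pics/s1.png

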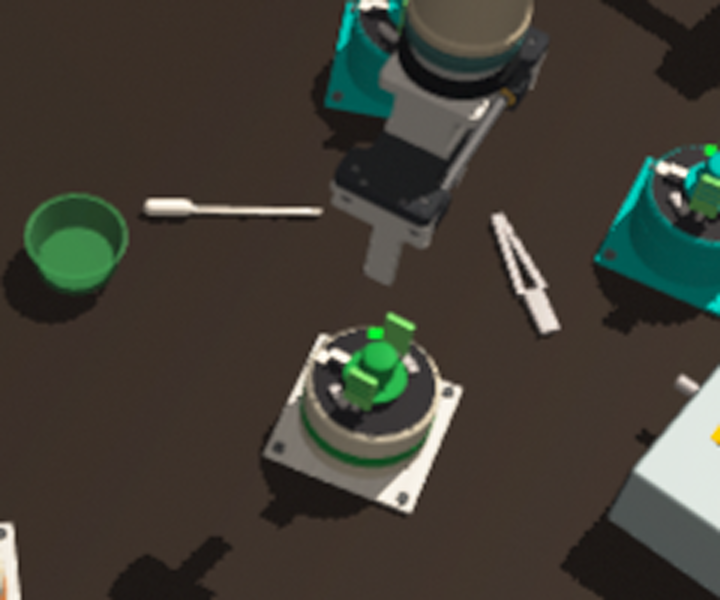

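The view shows the open gripper above the green canister (cap at about (378,355) in the crop), fingers lined up with the tabs. I'll descend in two stages.

```bash
python3 -m handwheel '[0,0,0.04,0,0,0,0,0,0.08,0,0,0,0,0,0.11,0,0,0,0,0,0.13,0,0,0,0,0,0.14,0,0,0,0,0,0.145,0,0,0,0,0,0.145,0,0,0]'
python3 -m handwheel '[0,0,0.008,0,0,0,0,0,0.016,0,0,0,0,0,0.023,0,0,0,0,0,0.023,0,0,0]'
python3 - <<'E'
from h import *
for n,b in(("scene",(210,290,350,456)),("top",(150,230,200,306))):
    im,_=r.get_image(n); y0,y1,x0,x1=b
    cv2.imwrite(f"pics/{n}2.png",cv2.resize(im[y0:y1,x0:x1,::-1],(398,300),interpolation=cv2.INTER_CUBIC))
cv2.imwrite("pics/both2.png",np.hstack([cv2.imread("pics/scene2.png"),cv2.imread("pics/top2.png")]))
E
```

```text
time_s: 3.07
position: [0.5899, 0.1987, 0.1203]
ee_rot: [-0.227, 0.974, -0.0, -0.0]
ft_force: [-0.8, 0.1, -0.4]
gripper_width: 0.0939
finger_force: 0.0
time_s: 3.4
position: [0.5892, 0.1986, 0.0966]
ee_rot: [-0.227, 0.974, -0.0, -0.001]
ft_force: [-0.6, -0.7, 0.4]
gripper_width: 0.094
finger_force: 0.0
```

View pics/both2.png

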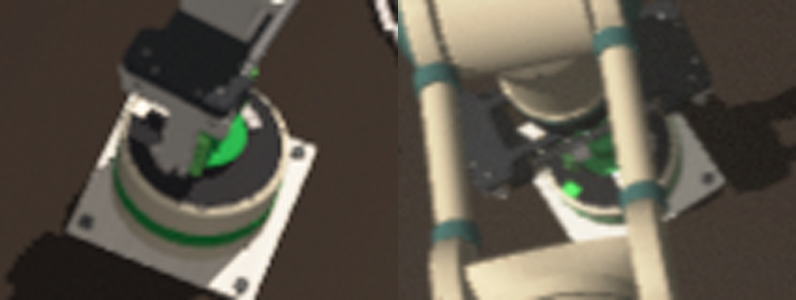

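The near finger stands outside the near tab (crop (180,140)) with no contact force. Now I'll pinch at 20 N.

```bash
python3 -m handwheel '[0,0,0,0,0,0,0,0,0,0,0,0,0,0,0,0,0,0,0,0,0,0,0,0,0,0,0,0,0,0,0,0,0,0,0,0,0,0,0,0,0,0,0,0,0,0,0,0]' 255 20
python3 -m handwheel '[0,0,0,0,0,0,0,0,0,0,0,0,0,0,0,0,0,0,0,0,0,0,0,0]' 255 20
```

```text
time_s: 4.17
position: [0.5904, 0.1986, 0.0982]
ee_rot: [-0.228, 0.974, -0.0, 0.0]
ft_force: [1.9, -4.0, 4.3]
gripper_width: 0.0442
finger_force: 8.1
time_s: 4.5
position: [0.5906, 0.1982, 0.0984]
ee_rot: [-0.227, 0.974, -0.001, 0.001]
ft_force: [0.7, -2.6, 5.5]
gripper_width: 0.0418
finger_force: 20.0
```

```bash
python3 -m handwheel '[0,0,0,0,0,3,0,0,0,0,0,7,0,0,0,0,0,11,0,0,0,0,0,15,0,0,0,0,0,19,0,0,0,0,0,22,0,0,0,0,0,24,0,0,0,0,0,24]'
python3 - <<'E'
from h import *
s=r.sense(); print(s["ft_force"].round(1),s["wrist_torque"].round(2),s["finger_force"],s["gripper_width"])
E
```

```text
time_s: 5.17
position: [0.5907, 0.1978, 0.0985]
ee_rot: [-0.019, 1.0, -0.001, 0.001]
ft_force: [-0.3, -3.2, 5.8]
gripper_width: 0.042
finger_force: 20.0
[-0.3 -3.2  5.8] [-0.69 -0.23 -0.02] 19.99914586544037 0.041957555108611974
```

```bash
python3 -m handwheel '[0,0,0,0,0,3,0,0,0,0,0,7,0,0,0,0,0,11,0,0,0,0,0,15,0,0,0,0,0,19,0,0,0,0,0,23,0,0,0,0,0,27,0,0,0,0,0,31,0,0,0,0,0,35,0,0,0,0,0,38,0,0,0,0,0,41,0,0,0,0,0,43,0,0,0,0,0,44,0,0,0,0,0,44,0,0,0,0,0,44]'
python3 - <<'E'
from h import *
s=r.sense(); print(s["wrist_torque"].round(2),s["finger_force"],s["gripper_width"])
T=[]
for n,b in(("scene",(210,290,350,456)),("top",(150,230,200,306))):
    im,_=r.get_image(n); y0,y1,x0,x1=b
    T.append(cv2.resize(im[y0:y1,x0:x1,::-1],(398,300),interpolation=cv2.INTER_CUBIC))
cv2.imwrite("pics/both3.png",np.hstack(T))
E
```

```text
time_s: 6.42
position: [0.5904, 0.1972, 0.0984]
ee_rot: [0.356, 0.935, -0.001, 0.001]
ft_force: [0.0, -4.8, 5.5]
gripper_width: 0.0419
finger_force: 20.0
[-0.98 -0.15 -0.02] 19.997252225875854 0.04186581815822488
```

View pics/both3.png

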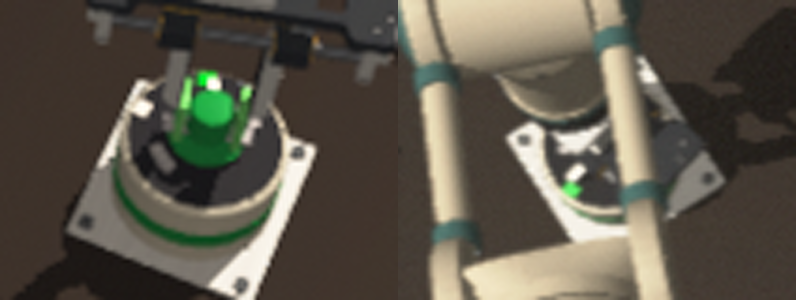

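The white pointer (left crop (214,84), right crop (577,172)) now points at the green mark ((205,77) and (572,188)). I'll release, lift and move clear.

```bash
python3 -m handwheel '[0,0,0,0,0,0,0,0,0,0,0,0,0,0,0,0,0,0,0,0,0,0,0,0,0,0,0,0,0,0,0,0,0,0,0,0,0,0,0,0,0,0,0,0,0,0,0,0,0,0,0,0,0,0,0,0,0,0,0,0]' 0 20
python3 -m handwheel '[0,0,-0.01,0,0,0,0,0,-0.03,0,0,0,0,0,-0.06,0,0,0,0,0,-0.1,0,0,0,0,0,-0.14,0,0,0,0,0,-0.16,0,0,0,0,0,-0.16,0,0,0]'
python3 - <<'E'
from h import *
from scipy.spatial.transform import Rotation as R
s=r.sense(); M=R.from_quat(s["ee_rot"]).as_matrix()
print("shift to clear, tool axes",(M.T@np.array([-.2,-.2,0])).round(3))
E
```

```text
time_s: 7.35
position: [0.5897, 0.1991, 0.0975]
ee_rot: [0.356, 0.934, 0.0, -0.0]
ft_force: [-0.3, -0.0, 0.7]
gripper_width: 0.094
finger_force: 0.0
time_s: 7.93
position: [0.5929, 0.1996, 0.265]
ee_rot: [0.356, 0.934, 0.003, 0.005]
ft_force: [0.3, 0.1, 0.1]
gripper_width: 0.0942
finger_force: 0.0
shift to clear, tool axes [ 0.016 -0.282 -0.003]
```

```bash
python3 -m handwheel '[0.015,-0.28,0,0,0,0,0.015,-0.28,0,0,0,0,0.015,-0.28,0,0,0,0,0.015,-0.28,0,0,0,0,0.015,-0.28,0,0,0,0,0.015,-0.28,0,0,0,0,0.015,-0.28,0,0,0,0,0.015,-0.28,0,0,0,0,0.015,-0.28,0,0,0,0,0.015,-0.28,0,0,0,0,0.015,-0.28,0,0,0,0]'
python3 - <<'E'
from h import *
T=[]
for n,b in(("scene",(205,290,350,456)),("top",(150,230,212,302)),("top",(165,245,340,430))):
    im,_=r.get_image(n); y0,y1,x0,x1=b
    T.append(cv2.resize(im[y0:y1,x0:x1,::-1],(266,240),interpolation=cv2.INTER_CUBIC))
    if x0==212: blobs(n,im,(225,158,290,223),(40,60,80),(62,255,255),.122); blobs(n,im,(240,180,275,210),(0,0,170),(180,60,255),.09)
cv2.imwrite("pics/both4.png",np.hstack(T))
E
```

```text
time_s: 8.85
position: [0.3932, 0.0004, 0.2575]
ee_rot: [0.356, 0.935, 0.0, -0.0]
ft_force: [-0.6, 0.2, 0.3]
gripper_width: 0.0937
finger_force: 0.0
top [245.8 178.6] 48 [242 174   8  10] [0.6073 0.2207 0.122 ]
top [260.8 192.5] 41 [257 188   8  10] [0.5676 0.1774 0.122 ]
top [245.6 200. ] 23 [243 198   6   5] [0.546 0.22  0.122]
top [258.2 207.7] 14 [252 207  13   2] [0.5242 0.1841 0.122 ]
top [243.8 186.9] 14 [243 184   3   7] [0.5893 0.2303 0.09  ]
top [258.5 191.5] 6 [257 191   4   2] [0.5763 0.1875 0.09  ]
top [247.1 195.3] 15 [245 193   5   5] [0.5647 0.2204 0.09  ]
top [249.3 204.3] 111 [240 196  26  14] [0.5384 0.2133 0.09  ]
top [266.8 208.6] 13 [262 208  10   2] [0.5264 0.1625 0.09  ]
```

View pics/both4.png

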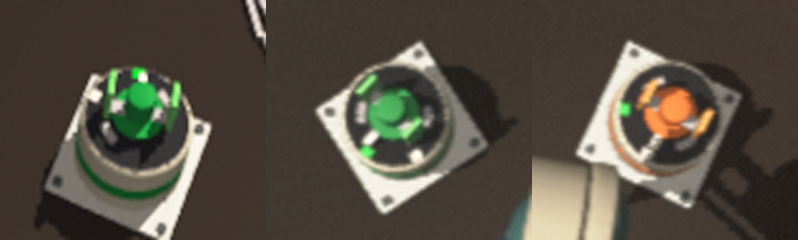

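The pointer lies on the green mark (middle crop, about (370,150)). The tabs are sprung out 59 mm apart and lie at 47.5°, about 68–71° of turn. The orange pointer is still at its white mark (right crop (650,150)).

```bash
python3 -c "
from bench import r
print(r.hand_in())"
```

```text
the job is handed in; nothing more can be done
None
```

The green cap is turned to the green mark with its tabs sprung out, the orange cap was not touched, and the job was handed in after about 9 s of robot time.

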